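# Set the window cell square in the light beam

### The job

Keeping it upright, stand the glass window cell on the beam stage between lamp and detector, with its clear faces square across the light path and a clear face toward the fence but still short of the end stop. Press it against the fence for about a second, then slide it along the fence and press it against the end stop for about a second, each time with a steady push of 10 to 15 newtons (it is glass: it must never bear on fence, stop or plate with more than 25). Leave it there standing free, snug to fence and stop, and leave everything else on the table where it is.

Things in the scene. Friction and masses are not known exactly. Their poses are not given: they have to be found in the camera images.
- cell: Loose window cell, 150-290 g: upright box 36 mm thick (its x), 52 wide (y), 58 tall; aluminium frame, clear glass in the two wide faces (facing +x and -x). Centred on top: aluminium grip rib 14 mm thick (x), 40 long (y), 28 high (top at 86). Origin: centre of underside, z up. Both ways round are alike. Starts on the table left or right of the stage.
- plate: The stage's grey plate, fixed, 12 mm thick, same origin and axes as the stage. Rigid. A cell pressed down on it drags as it slides (friction coefficient about 1), so a push felt at the wrist is partly drag: keep little weight on it.
- stage: Fixed beam stage: grey plate 12 mm thick with fence, end stop, lamp and detector. Origin: on the table right under the seated cell's centre; plate top at z = +12 mm, spanning x -130 to +95, y -85 to +50 mm. Light path: along its x, 28 mm above the plate. The seated cell has its x along the stage's x (either way round) and its origin at (0, 0, +12 mm).
- lamp (a point): Middle of the black ribbed lamp tube behind the fence, on the light path. The tube lies along the stage's x from +32 to +87 mm; its top is 46 mm above the plate.
- detector (a point): Middle of the lens face of the black detector box, on the light path at the stage's x = -98 mm. The box spans x -124 to -98, y -22 to +22 mm, 45 mm above the plate; the lens stands out 5 mm toward the cell.
- fence: Aluminium fence fixed on the stage, same axes; origin in the plate's top, 12 mm above the stage's origin. Its flat face looks to the stage's -x and lies at x = +18 mm; it spans y -75 to +40 mm, 10 mm thick, 45 mm high above the plate, with a square 24 mm opening for the beam. Rigid.
- stop: Steel end stop block fixed on the stage, same axes and origin as the fence. Its flat face looks to the stage's -y and lies at y = +26 mm; it spans x -20 to +18 mm, 12 mm thick, 45 mm high above the plate. Rigid. Together with the fence it makes a corner open to -x and -y.
- level: Chrome level vial block, loose, 110 x 26 x 32 mm (a green vial lies along its top, to 39 mm), origin under its centre, long along its x. Leave alone.
- bowl: Green bowl, loose, 124 mm across, 107 mm high, 1.4 kg, origin under its centre. Leave alone.
- jack: White jack, loose ball 63 mm across, origin at its lowest point. Leave alone.
- square: Small steel square lying flat, loose: blade 100 x 20 x 5 mm along its x, stock 16 x 80 x 12 mm across the -x end. Origin on the table under the blade's centre. Leave alone.
- toggle (a joint): Toggle switch on a black base on the right side of the table: 0 leaning to the robot, rad. Leave alone.
Things that resemble listed ones, but are neither listed nor needed, are in the scene too. What is shaped like the cell but red or turquoise is not meant.

How it is judged:
By the outcome, as a careful person would: the job done as asked, in the order asked, and still so for the second after the job is handed in, with the robot touching nothing.
It also fails if it takes over 70 s, if anything falls off the work surface, if the arm or the gripper's body presses on something with over 40 N, if the wrist force passes 120 N, or if a joint passes its speed limit or range.

### The arm

A 6-joint arm with a two-finger parallel gripper is mounted at the origin on the work surface. World frame = base frame: x ahead of the robot, y to its left, z up, the work surface at z = 0. Lengths are in m, angles in degrees, forces in N, time in s.
With the tool pointing down it reaches from about 0.25 to 0.725 m from the base axis. Payload 9.7 kg.
Tool frame: the origin (TCP) lies between the finger pads; the fingertips stand 19 mm ahead of it and the grasp point (between the pads) is the TCP; z points along the fingers, y is the line along which they close (so a half turn about z gives the same grasp; the last joint's range is limited). The gripper opens to 85 mm and grips with 20 to 120 N. Pads are 22 mm wide; open, the fingers measure 114 mm over their backs; the gripper's body (76 mm by 85 mm) begins 54 mm behind the grasp point. The pads swing forward as they close: fully open they stand 13 mm farther back than shut.
Start: joints at [66.005, 4.979, 10.078, 95.1, 0, 90], TCP at [0.224, 0.502, 0.25] pointing down, gripper open.
Joint ranges: [-179.16, 179.16], [-48.56, 103.87], [-65.8, 70.77], [-126.05, 130.52], [-82.76, 87.17], [-180, 180]. Speed limits (degrees/s): [127.2, 127.2, 147.25, 180, 180, 180].

### API

Orientations are given as [roll, pitch, yaw] about the fixed x, y, z axes, in that order (R = Rz(yaw) Ry(pitch) Rx(roll)).
In Python, from workcell import telemetry, camera, calibration, workorder gives the robot as it stands.
- The arm moves only by the tool play_rows, never from a script. Its argument "increments" is a list of rows, each a list of 3 entries, a list of its own where there are three numbers: the shift along the tool's x, y, z in mm, then the turn, a rotation vector about the tool's x, y, z in degrees, then the closure, from 0 (fully open) to 1 (shut). In form: [[[x, y, z], [ax, ay, az], jaw], ...]. A call has 1 to 20 rows; each row is the pose to reach, as a shift and turn from the pose commanded when the call began, along the tool's axes at that moment; what a row does not reach only later rows make up. A row lasts 1/10 s, in which the tool goes at most 50 mm and 8.59 degrees, less where a joint would pass 70% of its speed; a pose out of reach is approached as far as the arm can. A call with a gripper value outside its range is refused whole. The fingers move at their own pace and stop on an object; "grip_force" is the grip in N (left out, the last holds). Time passes only in rows, so rows that repeat a pose let the fingers close. It gives the time, the measured TCP pose, the force, the opening and the grip force at its end, in the units of the state.
- telemetry.get_obs(): the state, without advancing time (a new reading comes with each control period).
- camera(name): name is "side" or "top" or "wrist"; returns (picture, depth): 480x640x3 uint8, red, green, blue; 480x640 float32, m along the optical axis (not along the pixel's ray), 0 where there is no reading.
- calibration(name): a dict with "vertical_fov" (degrees; the focal length in pixels is half the picture's height over the tangent of half this angle, whatever the lens; pixels are square), "cx", "cy" (the principal point, pixels), "k1" (the pictures are not rectified: a ray, as slopes to the right and down, at radius r is drawn at 1 + k1 r^2 times it, then the intrinsics apply), "rvec" (rotation vector, rad) and "tvec" (3), from world to camera coordinates, as OpenCV has them; the wrist camera has in their place "hand_eye" (4x4, takes a point from camera to tool coordinates, whose origin is the TCP and whose axes are the flange's). Camera axes: x right, y down, z forward; pixel columns grow to the right and rows downward; lengths in m; the calibration is good to about 2 mm. A picture is of the moment at which its call begins: read the wrist's pose just before it. calibration takes no time and is no camera call.
- workorder.job_done(): hands the job in; it is judged then, once.
The state is a dict: "time": time; "q": joint angles; "qd": joint speeds; "joint_efforts": joint torques, N m; "ee_pos": TCP position; "tcp_rot": TCP orientation; "wrist_force": force on the tool from outside, world axes, zero at the start; "torque": the same for the moment, N m; "opening": finger opening in m; "grasp_force": force on a finger pad.
Only numpy, scipy, OpenCV 4.12 (cv2) and the standard library are available. Lean on these libraries where they do the work, as an engineer would, in place of code of your own. Each camera call takes 0.05 s, during which the arm holds its last target. There are 200 camera calls.

## Working session

There is one attempt and no reset: what is moved stays moved. The work goes in short steps, Python scripts to look and compute and a tool call to move; the robot and the scene stay as the last step left them, time stands still between calls to the robot, and variables do not carry over. Pictures are saved under pics/ and viewed, at most 10 in all, crops included, and the job is handed in when it is done.

Besides the shell and the picture viewer there is one more tool, called after ">>>" by a JSON object that holds its "fn" and its "kwargs", one argument or row to a line. play_rows: Moves the arm, as the interface text tells. Its arguments: {"type":"object","properties":{"increments":{"type":"array"},"grip_force":{"type":"number"}},"required":["increments"]}

```bash
mkdir -p pics
python3 - <<'E'
from workcell import telemetry, camera, calibration
import numpy as np, cv2
print({k:np.round(v,3) for k,v in telemetry.get_obs().items()})
for n in ["side","top","wrist"]:
    c=calibration(n); print(n,{k:np.round(v,4).tolist() for k,v in c.items()})
for n in ["top","side"]:
    p,d=camera(n); np.savez(f"{n}0.npz",p=p,d=d); cv2.imwrite(f"pics/{n}0.png",p[...,::-1])
E
```

```text
{'time': np.float64(0.0), 'q': array([66.004,  5.012, 10.035, 95.099, -0.   , 89.999]), 'qd': array([-0.035, -0.051,  0.055,  0.023,  0.012, -0.058]), 'joint_efforts': array([-0.0000e+00, -5.2039e+01,  4.6480e+01,  1.6000e-02, -0.0000e+00,
       -0.0000e+00]), 'ee_pos': array([0.224, 0.502, 0.25 ]), 'tcp_rot': array([-179.924,    0.   ,  156.006]), 'wrist_force': array([-0.935,  0.223,  0.489]), 'torque': array([-0.024,  0.026,  0.038]), 'grasp_force': np.float64(0.0), 'opening': np.float64(0.085)}
side {'vertical_fov': 49.6789, 'cx': 324.8003, 'cy': 237.2169, 'k1': 0.0305, 'rvec': [2.2598, -0.6404, 0.3038], 'tvec': [-0.528, 0.2257, 1.0166]}
top {'vertical_fov': 55.5057, 'cx': 322.2185, 'cy': 240.3578, 'k1': 0.0159, 'rvec': [2.141, -2.1649, 0.1268], 'tvec': [-0.0178, 0.5799, 1.0179]}
wrist {'vertical_fov': 65.5916, 'cx': 318.0559, 'cy': 236.577, 'k1': -0.0574, 'hand_eye': [[-0.0004, -0.9597, -0.2809, 0.072], [1.0, -0.0002, -0.0009, 0.0001], [0.0008, -0.2809, 0.9597, -0.124], [0.0, 0.0, 0.0, 1.0]]}
```

View pics/top0.png

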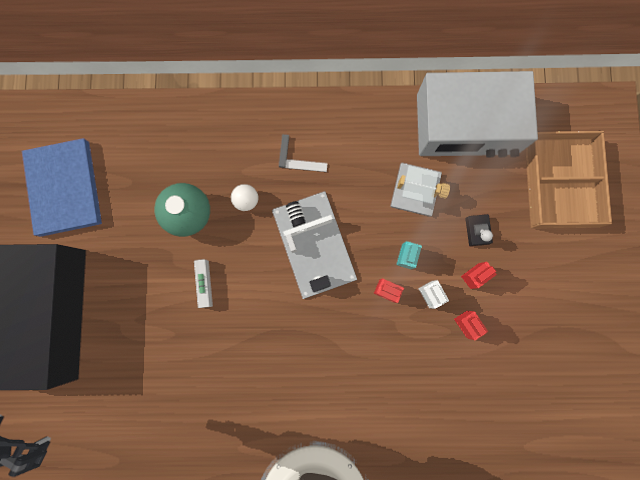

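View pics/side0.png

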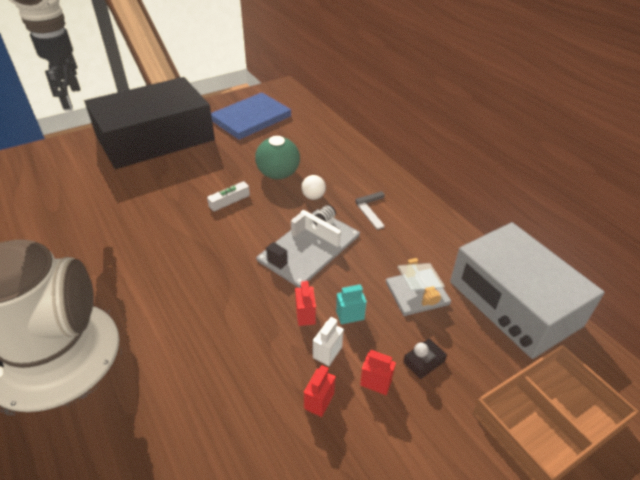

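The top view shows the white cell at about (434,294), among red and turquoise look-alikes at (390,290), (472,325), (479,275) and (409,255). The stage plate is around (315,246), with the lamp at (296,213), the detector at (320,284) and the end stop on the left at (291,240). The side view agrees, with the white cell at (328,342).

```bash
cat > h.py <<'E'
import numpy as np, cv2
from scipy.spatial.transform import Rotation as R
from workcell import telemetry, camera, calibration
def cam(n, obs=None):
    c=calibration(n); f=240/np.tan(np.radians(c["vertical_fov"])/2)
    K=np.array([[f,0,c["cx"]],[0,f,c["cy"]],[0,0,1.]]); D=np.array([c["k1"],0,0,0,0.])
    if n=="wrist":
        T=np.eye(4); T[:3,:3]=R.from_euler("xyz",obs["tcp_rot"],degrees=True).as_matrix(); T[:3,3]=obs["ee_pos"]
        M=T@np.array(c["hand_eye"])
    else:
        A=np.eye(4); A[:3,:3]=cv2.Rodrigues(np.array(c["rvec"]))[0]; A[:3,3]=np.ravel(c["tvec"]); M=np.linalg.inv(A)
    return K,D,M
def rays(px,K,D):
    u=cv2.undistortPoints(np.array(px,float).reshape(-1,1,2),K,D).reshape(-1,2)
    return np.c_[u,np.ones(len(u))]
def onplane(px,z,C):
    K,D,M=C; r=rays(px,K,D)@M[:3,:3].T; o=M[:3,3]
    return o+r*((z-o[2])/r[:,2])[:,None]
def cloud(d,C):
    K,D,M=C; v,u=np.mgrid[:480,:640]
    r=rays(np.c_[u.ravel(),v.ravel()],K,D)*d.reshape(-1,1)
    return (r@M[:3,:3].T+M[:3,3]).reshape(480,640,3)
def rect(P):
    (c,s,a)=cv2.minAreaRect((P[:,:2]*1000).astype(np.float32)); 
    if s[0]<s[1]: s=(s[1],s[0]); a+=90
    return np.round(c,1),np.round(s,1),round((a+90)%180-90,1)   # long axis angle in world
def edgerect(mask,z,C):
    cs=max(cv2.findContours(mask.astype(np.uint8),cv2.RETR_EXTERNAL,cv2.CHAIN_APPROX_NONE)[0],key=cv2.contourArea)
    return rect(onplane(cs.reshape(-1,2),z,C)),cs
E
python3 - <<'E'
from h import *
z=np.load("top0.npz"); p=z["p"]; d=z["d"]; C=cam("top"); P=cloud(d,C)
def box(u0,v0,u1,v1):
    m=np.zeros((480,640),bool); m[v0:v1,u0:u1]=1; return m
print("table",np.median(P[350:400,250:400,2]))
Z=P[...,2]
b=box(415,275,452,312); m=b&(Z>.076)&(Z<.095); print("rib",rect(P[m]),m.sum(),Z[b].max(), edgerect(m,.086,C)[0])
m=b&(Z>.04); print("cell",rect(P[m]))
b=box(265,185,360,305); m=b&(Z>.006)&(Z<.03); print("plate+",edgerect(b&(Z>.006),.012,C)[0])
m=b&(Z>.05)&(Z<.064); print("tops",m.sum())
for n,bb in dict(fence=(280,210,340,255),lamp=(283,198,306,225),det=(305,272,335,295)).items():
    m=box(*bb)&(Z>.045)&(Z<.07); print(n,rect(P[m]),np.median(Z[m]))
cv2.imwrite("pics/crop1.png",cv2.resize(p[180:320,260:460,::-1],None,fx=4,fy=4,interpolation=cv2.INTER_CUBIC))
E
```

```text
table 0.00021424222395383108
rib (array([ 454.2, -276. ]), array([39.3, 14.7]), 26.9) 137 1.0822399591875242 (array([ 454.2, -274.9]), array([39.9, 15.7]), 27.0)
cell (array([ 437.7, -168.2]), array([267. ,  60.7]), -81.4)
plate+ (array([574.6,  -3.4]), array([226.4, 136.7]), 18.9)
tops 816
fence (array([621.7,  23.5]), array([121.2,  81.6]), -50.8) 0.055909820314428815
lamp (array([640. ,  36.5]), array([58.7, 31.9]), 15.4) 0.05396691941903797
det (array([482.8, -17.5]), array([43.3, 30.9]), -72.3) 0.05669542370974856
```

View pics/crop1.png

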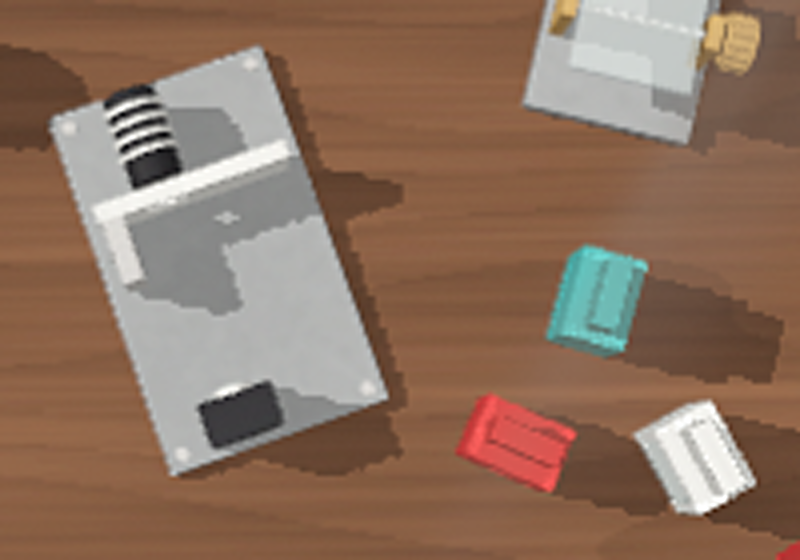

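The crop shows the plate with the fence, the lamp tube behind it, the end stop at the left end of the fence and the detector box at the bottom. The white cell is alone at the right. The sizes match: plate 226x137 mm, rib 39x15 mm. I'll go over the stage first for a wrist look.

>>> {"fn": "play_rows", "kwargs": {
  "increments": [
    [[-511,-322,0],[0,0,47],0.5],
    [[-511,-322,0],[0,0,47],0.5],
    [[-511,-322,0],[0,0,47],0.5],
    [[-511,-322,0],[0,0,47],0.5],
    [[-511,-322,0],[0,0,47],0.5],
    [[-511,-322,0],[0,0,47],0.5],
    [[-511,-322,0],[0,0,47],0.5],
    [[-511,-322,0],[0,0,47],0.5],
    [[-511,-322,0],[0,0,47],0.5],
    [[-511,-322,0],[0,0,47],0.5],
    [[-511,-322,0],[0,0,47],0.5],
    [[-511,-322,0],[0,0,47],0.5],
    [[-511,-322,0],[0,0,47],0.5],
    [[-511,-322,0],[0,0,47],0.5],
    [[-511,-322,0],[0,0,47],0.5],
    [[-511,-322,0],[0,0,47],0.5]
  ]
}}

```text
time: 1.7
ee_pos: [0.559, 0.0017, 0.2506]
tcp_rot: [180.0, -0.0, 109.1]
wrist_force: [-0.0, 0.2, -0.4]
opening: 0.0427
grasp_force: 0.0
```

```bash
cat > look.py <<'E'
from h import *
import sys
o=telemetry.get_obs(); p,d=camera("wrist"); n=sys.argv[1]
print({k:np.round(o[k],4).tolist() for k in("time","ee_pos","tcp_rot","wrist_force","opening","q")})
C=cam("wrist",o); np.savez(n+".npz",p=p,d=d); cv2.imwrite(f"pics/{n}.png",p[...,::-1]); P=cloud(d,C); Z=P[...,2]
E
cat > a.py <<'E'
import sys; sys.argv=["","w1"]
exec(open("look.py").read())
m=(np.hypot(P[...,0]-.5746,P[...,1]+.0034)<.145)&(Z>.006)&(Z<.1)&(d>0)
print("plate",edgerect(m,.012,C)[0], np.median(Z[m&(Z<.03)]))
th=np.radians(18.9); Q=(P[...,:2]-[.5855,.0188])@np.array([[np.cos(th),-np.sin(th)],[np.sin(th),np.cos(th)]])
t=(Z>.052)&(Z<.062)
f=t&(Q[...,0]>.015)&(Q[...,0]<.031)&(Q[...,1]>-.08)&(Q[...,1]<.045); print("fence",rect(P[f]))
s=t&(Q[...,0]>-.024)&(Q[...,0]<.012)&(Q[...,1]>.02)&(Q[...,1]<.045); print("stop",rect(P[s]))
q=t&(Q[...,0]>-.135)&(Q[...,0]<-.09)&(abs(Q[...,1])<.03); print("det",rect(P[q]))
for m in(f,s,q): print("stage frame",np.round(np.percentile(Q[m],[1,99],axis=0)*1000,1).tolist(),np.median(Z[m]))
E
python3 a.py
```

```text
{'time': 1.7, 'ee_pos': [0.559, 0.0017, 0.2506], 'tcp_rot': [179.9857, -0.0058, 109.0987], 'wrist_force': [-0.0441, 0.1925, -0.3999], 'opening': 0.0427, 'q': [0.1701, 6.2312, 11.4622, 95.2193, 0.0101, 71.0714]}
plate (array([577.1,  -7.7]), array([239.3, 145.1]), 18.6) 0.012414125473351217
fence (array([611.8,   9.1]), array([115.8,  13.5]), -71.1)
stop (array([571.8,  48.3]), array([30.7, 11.7]), 18.9)
det (array([482.8, -16. ]), array([43.7, 29.7]), -70.6)
stage frame [[16.0, -74.4], [28.3, 39.4]] 0.057311700620548856
stage frame [[-18.7, 26.6], [11.7, 38.1]] 0.057289221775118554
stage frame [[-122.6, -21.1], [-96.9, 22.0]] 0.057284594384115095
```

View pics/w1.png

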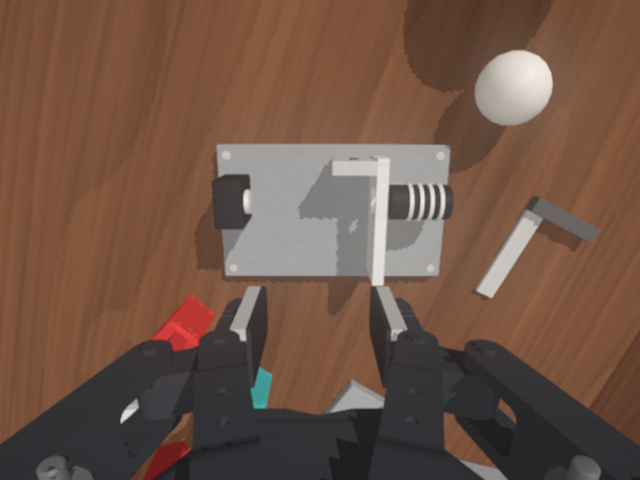

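The wrist view shows the stage clearly: fence at columns 372-388, stop at (352,167), detector at (232,202), lamp at (420,202). It agrees with the top view to about 1 mm: yaw 18.9°, origin (0.5855, 0.0188). Now to the cell.

>>> {"fn": "play_rows", "kwargs": {
  "increments": [
    [[-227,-190,40],[0,0,82.2],0.5],
    [[-227,-190,40],[0,0,82.2],0.5],
    [[-227,-190,40],[0,0,82.2],0.5],
    [[-227,-190,40],[0,0,82.2],0.5],
    [[-227,-190,40],[0,0,82.2],0.5],
    [[-227,-190,40],[0,0,82.2],0.5],
    [[-227,-190,40],[0,0,82.2],0.5],
    [[-227,-190,40],[0,0,82.2],0.5],
    [[-227,-190,40],[0,0,82.2],0.5],
    [[-227,-190,40],[0,0,82.2],0.5],
    [[-227,-190,40],[0,0,82.2],0.5],
    [[-227,-190,40],[0,0,82.2],0.5]
  ]
}}

```text
time: 2.95
ee_pos: [0.454, -0.2753, 0.2106]
tcp_rot: [180.0, -0.0, 27.0]
wrist_force: [0.4, -0.2, 0.7]
opening: 0.0426
grasp_force: 0.0
```

```bash
cat > b.py <<'E'
import sys; sys.argv=["","w2"]
exec(open("look.py").read())
near=(np.hypot(P[...,0]-.4542,P[...,1]+.2755)<.045)&(d>0)
m=near&(Z>.078)&(Z<.092); print("rib",m.sum(),rect(P[m]),np.median(Z[m]),edgerect(m,.086,C)[0])
m=near&(Z>.05)&(Z<.064); print("shoulder",m.sum(),rect(P[m]),np.median(Z[m]))
g=cv2.cvtColor(p,cv2.COLOR_RGB2HSV); m=near&(Z>.05)&(Z<.092); print("sat,val",np.median(g[m],axis=0))
E
python3 b.py
```

```text
{'time': 2.95, 'ee_pos': [0.454, -0.2753, 0.2106], 'tcp_rot': [179.9754, -0.0158, 27.0242], 'wrist_force': [0.4027, -0.2016, 0.6599], 'opening': 0.0426, 'q': [-31.2344, 1.6813, 2.2188, 90.5083, 0.0004, 121.7414]}
rib 1130 (array([ 455.5, -275.5]), array([39.7, 13.8]), 26.8) 0.08638837061404595 (array([ 456.3, -275.1]), array([41. , 13.7]), 26.7)
shoulder 2074 (array([ 455.2, -275.7]), array([52.4, 36.1]), 27.4) 0.05841733628358925
sat,val [ 17.  10. 238.]
```

View pics/w2.png

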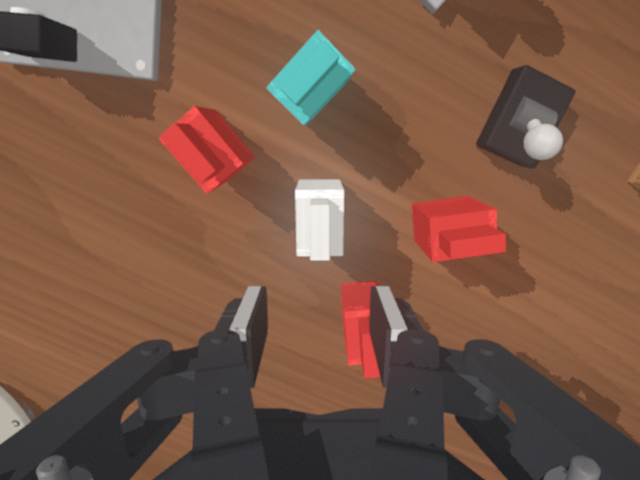

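The white cell sits under the gripper at (320,220): rib 39.7x13.8 mm at z = 86, shoulder 52x36 mm at z = 58. It's centred to about 1 mm, and the red look-alikes at (205,150), (460,230) and (360,330) are clear of the fingers. Descend and grip.

>>> {"fn": "play_rows", "kwargs": {
  "increments": [
    [[1,0.8,40],[0,0,0.1],0.5],
    [[1,0.8,80],[0,0,0.1],0.5],
    [[1,0.8,110],[0,0,0.1],0.5],
    [[1,0.8,129],[0,0,0.1],0.5],
    [[1,0.8,129],[0,0,0.1],0.5],
    [[1,0.8,129],[0,0,0.1],1],
    [[1,0.8,129],[0,0,0.1],1],
    [[1,0.8,129],[0,0,0.1],1],
    [[1,0.8,129],[0,0,0.1],1],
    [[1,0.8,129],[0,0,0.1],1],
    [[1,0.8,129],[0,0,0.1],1],
    [[1,0.8,129],[0,0,0.1],1]
  ],
  "grip_force": 100
}}

```text
time: 4.2
ee_pos: [0.4559, -0.2767, 0.0831]
tcp_rot: [179.9, -0.1, 26.7]
wrist_force: [-0.9, 0.4, 7.8]
opening: 0.0121
grasp_force: 98.6
```

>>> {"fn": "play_rows", "kwargs": {
  "increments": [
    [[0,0,-15],[0,0,0],1],
    [[0,0,-45],[0,0,0],1],
    [[0,0,-85],[0,0,0],1],
    [[0,0,-112],[0,0,0],1],
    [[24,-18,-118],[0,0,-8.2],1],
    [[48,-36,-118],[0,0,-16.4],1],
    [[71,-54,-118],[0,0,-24.6],1],
    [[95,-72,-118],[0,0,-32.8],1],
    [[119,-90,-118],[0,0,-41],1],
    [[143,-108,-118],[0,0,-49.2],1],
    [[167,-126,-118],[0,0,-57.4],1],
    [[190,-144,-118],[0,0,-65.6],1],
    [[214,-162,-118],[0,0,-73.8],1],
    [[238,-180,-118],[0,0,-82],1],
    [[238,-180,-118],[0,0,-82],1],
    [[238,-180,-118],[0,0,-82],1]
  ]
}}

```text
time: 5.8
ee_pos: [0.5868, -0.0081, 0.1998]
tcp_rot: [-180.0, 0.0, 108.7]
wrist_force: [-0.2, -0.8, -2.2]
opening: 0.0118
grasp_force: 98.2
```

Run:
```python
import sys; sys.argv=["","w3"]
exec(open("look.py").read())
C2=cam("top");p2,d2=camera("top"); p3,d3=camera("side")
cv2.imwrite("pics/mix.png",np.hstack([p[...,::-1][140:480,160:480],cv2.resize(p3[200-20:320,230:370,::-1],(340,340))]))
```

```text
{'time': 5.8, 'ee_pos': [0.5868, -0.0081, 0.1998], 'tcp_rot': [-179.9869, 0.0084, 108.6912], 'wrist_force': [-0.1941, -0.7856, -2.1987], 'opening': 0.0118, 'q': [-0.7858, 9.3256, 9.2657, 89.9497, -0.0122, 70.5229]}
```

View pics/mix.png

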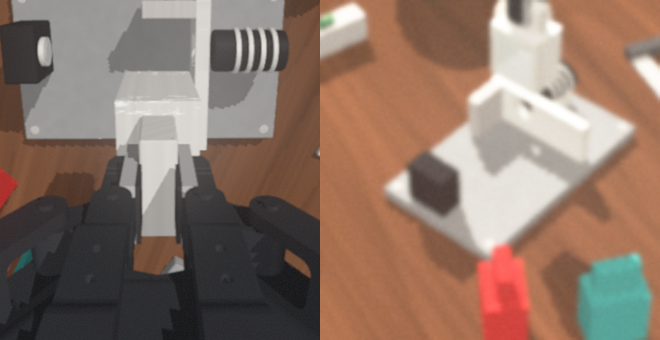

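The cell is held upright just above the stage, with its face parallel to the fence. I'll check its pose relative to the TCP from this same picture.

Run:
```python
from h import *
z=np.load("w3.npz"); o=telemetry.get_obs(); C=cam("wrist",o); P=cloud(z["d"],C); Z=P[...,2]
th=np.radians(18.9); Q=(P[...,:2]-[.5855,.0188])@np.array([[np.cos(th),-np.sin(th)],[np.sin(th),np.cos(th)]])
m=(abs(Q[...,0]+.008)<.04)&(Q[...,1]>-.07)&(Q[...,1]<.02)&(Z>.165)&(Z<.182)
print("shoulder",m.sum(),rect(P[m]),np.median(Z[m]), np.round(np.percentile(Q[m],[1,99],axis=0)*1000,1))
A=np.c_[P[m][:,:2]-P[m][:,:2].mean(0),np.ones(m.sum())]; print("tilt deg",np.degrees(np.linalg.lstsq(A,P[m][:,2],rcond=None)[0][:2]))
fm=(Z>.052)&(Z<.062)&(Q[...,0]>.014)&(Q[...,0]<.032)&(abs(Q[...,1])<.09); print("fence",rect(P[fm]),np.round(np.percentile(Q[fm],[1,99],axis=0)*1000,1))
fm=(Z>.052)&(Z<.062)&(Q[...,0]<.012)&(Q[...,0]>-.03)&(Q[...,1]>.015)&(Q[...,1]<.05); print("stop",rect(P[fm]),np.round(np.percentile(Q[fm],[1,99],axis=0)*1000,1))
print("tcp stage",np.round((o["ee_pos"][:2]-[.5855,.0188])@np.array([[np.cos(th),-np.sin(th)],[np.sin(th),np.cos(th)]])*1000,1))
```

```text
shoulder 3509 (array([581.6,   3.9]), array([36.1, 25.8]), 18.7) 0.17492864955400902 [[-26.3 -24.5]
 [  9.1  -0.1]]
tilt deg [ 1.88230052 -6.7552957 ]
fence (array([615.9,   9.4]), array([114.6,  15.5]), -66.1) [[ 14.7 -73.8]
 [ 28.3  37.4]]
stop (array([571.9,  46.8]), array([31.5, 11.8]), 18.6) [[-18.9  25.1]
 [ 11.9  36.9]]
tcp stage [ -8.1 -26.9]
```

Run:
```python
from h import *
z=np.load("w3.npz"); o=telemetry.get_obs(); C=cam("wrist",o); P=cloud(z["d"],C); Z=P[...,2]
th=np.radians(18.9); Q=(P[...,:2]-[.5855,.0188])@np.array([[np.cos(th),-np.sin(th)],[np.sin(th),np.cos(th)]])*1000
for lo in range(-34,2,4):
    for n,a,b in(("left",-24,-17),("mid",-14,-3),("right",0,7)):
        m=(Q[...,0]>a)&(Q[...,0]<b)&(Q[...,1]>lo)&(Q[...,1]<lo+4)&(Z>.15)&(Z<.22); print(lo,n,m.sum(),np.round(np.percentile(Z[m],[10,50,90])*1000,1) if m.sum() else "",end=" | ")
    print()
```

```text
-34 left 0  | -34 mid 278 [202.4 203.1 203.8] | -34 right 0  | 
-30 left 0  | -30 mid 286 [202.4 203.2 203.8] | -30 right 0  | 
-26 left 20 [174.3 175.2 176. ] | -26 mid 294 [202.3 203.1 203.9] | -26 right 21 [174.2 174.9 175.5] | 
-22 left 255 [174.9 194.7 208.1] | -22 mid 306 [202.3 203.  203.7] | -22 right 263 [174.8 195.6 208.2] | 
-18 left 639 [175.1 200.3 216.4] | -18 mid 305 [202.2 203.  203.9] | -18 right 646 [174.9 200.2 216.9] | 
-14 left 146 [174.4 175.1 175.7] | -14 mid 319 [202.4 203.  203.8] | -14 right 152 [174.1 175.  175.8] | 
-10 left 143 [174.4 175.1 175.8] | -10 mid 1010 [179.1 196.1 203.3] | -10 right 139 [174.3 174.9 175.6] | 
-6 left 153 [174.3 175.1 176. ] | -6 mid 301 [174.3 175.2 194.2] | -6 right 144 [174.1 174.8 175.8] | 
-2 left 300 [153.8 167.2 175.2] | -2 mid 468 [154.2 167.2 175.2] | -2 right 293 [154.  167.4 175.2] |
```

>>> {"fn": "play_rows", "kwargs": {
  "increments": [
    [[0,0,25],[0,0,-0.2],1],
    [[0,0,55],[0,0,-0.2],1],
    [[0,0,80],[0,0,-0.2],1],
    [[0,0,95],[0,0,-0.2],1],
    [[0,0,100],[0,0,-0.2],1],
    [[0,0,102],[0,0,-0.2],1],
    [[0,0,103],[0,0,-0.2],1],
    [[0,0,103],[0,0,-0.2],1],
    [[0,0,103],[0,0,-0.2],1]
  ]
}}

```text
time: 6.85
ee_pos: [0.5873, -0.0085, 0.0972]
tcp_rot: [179.9, 0.0, 108.9]
wrist_force: [1.0, -0.9, -3.1]
opening: 0.012
grasp_force: 98.2
```

>>> {"fn": "play_rows", "kwargs": {
  "increments": [
    [[0,0,0.7],[0,0,0],1],
    [[0,0,1.4],[0,0,0],1],
    [[0,0,1.4],[0,0,0],1],
    [[0,0,1.4],[0,0,0],1]
  ]
}}

```text
time: 7.25
ee_pos: [0.587, -0.0085, 0.0952]
tcp_rot: [180.0, 0.0, 108.9]
wrist_force: [1.0, -0.2, 1.2]
opening: 0.0117
grasp_force: 98.6
```

>>> {"fn": "play_rows", "kwargs": {
  "increments": [
    [[0,0,0.4],[0,0,0],1],
    [[0,0,0.4],[0,0,0],1],
    [[0,0,0.4],[0,0,0],1]
  ]
}}

```text
time: 7.55
ee_pos: [0.587, -0.0086, 0.0952]
tcp_rot: [180.0, 0.0, 108.9]
wrist_force: [-0.8, 0.2, 5.6]
opening: 0.012
grasp_force: 99.3
```

>>> {"fn": "play_rows", "kwargs": {
  "increments": [
    [[0,0,0.4],[0,0,0],1],
    [[0,0,0.4],[0,0,0],1],
    [[0,0,0.4],[0,0,0],1]
  ]
}}

```text
time: 7.85
ee_pos: [0.587, -0.0086, 0.0952]
tcp_rot: [179.9, 0.0, 108.9]
wrist_force: [-3.6, -0.0, 7.6]
opening: 0.0121
grasp_force: 99.7
```

>>> {"fn": "play_rows", "kwargs": {
  "increments": [
    [[0,0,-0.9],[0,0,0],1],
    [[0,0,-0.9],[0,0,0],1],
    [[0,1,-0.9],[0,0,0],1],
    [[0,3,-0.9],[0,0,0],1],
    [[0,5,-0.9],[0,0,0],1],
    [[0,5,-0.9],[0,0,0],1],
    [[0,5,-0.9],[0,0,0],1]
  ]
}}

```text
time: 8.55
ee_pos: [0.5913, -0.0071, 0.0953]
tcp_rot: [-180.0, 0.0, 108.9]
wrist_force: [-3.4, -1.3, 6.1]
opening: 0.0117
grasp_force: 99.6
```

>>> {"fn": "play_rows", "kwargs": {
  "increments": [
    [[0,0,-0.5],[0,0,0],1],
    [[0,0,-0.5],[0,0,0],1],
    [[0,0,-0.5],[0,0,0],1],
    [[0,0,-0.5],[0,0,0],1],
    [[0,0,-0.5],[0,0,0],1]
  ]
}}

```text
time: 9.05
ee_pos: [0.5915, -0.0069, 0.0952]
tcp_rot: [-180.0, -0.0, 108.9]
wrist_force: [-1.0, -0.8, -0.5]
opening: 0.0123
grasp_force: 98.7
```

>>> {"fn": "play_rows", "kwargs": {
  "increments": [
    [[0,0,0],[0,0,0],1],
    [[0,0,0],[0,0,0],1],
    [[0,0,0],[0,0,0],1]
  ]
}}

```text
time: 9.35
ee_pos: [0.5916, -0.0068, 0.0953]
tcp_rot: [-180.0, -0.0, 108.9]
wrist_force: [-0.2, -0.2, -1.7]
opening: 0.0118
grasp_force: 98.4
```

>>> {"fn": "play_rows", "kwargs": {
  "increments": [
    [[0,1,0],[0,0,0],1],
    [[0,1.7,0],[0,0,0],1],
    [[0,1.7,0],[0,0,0],1],
    [[0,1.7,0],[0,0,0],1]
  ]
}}

```text
time: 9.75
ee_pos: [0.5931, -0.0063, 0.0954]
tcp_rot: [-180.0, -0.0, 108.9]
wrist_force: [-0.9, 0.3, -2.1]
opening: 0.0121
grasp_force: 98.3
```

>>> {"fn": "play_rows", "kwargs": {
  "increments": [
    [[0,0.4,0],[0,0,0],1],
    [[0,0.4,0],[0,0,0],1],
    [[0,0.4,0],[0,0,0],1]
  ]
}}

```text
time: 10.05
ee_pos: [0.5935, -0.0062, 0.0955]
tcp_rot: [180.0, 0.0, 108.9]
wrist_force: [-0.3, 0.5, -2.8]
opening: 0.0124
grasp_force: 98.3
```

>>> {"fn": "play_rows", "kwargs": {
  "increments": [
    [[0,0.4,0],[0,0,0],1],
    [[0,0.4,0],[0,0,0],1],
    [[0,0.4,0],[0,0,0],1]
  ]
}}

```text
time: 10.35
ee_pos: [0.5939, -0.0061, 0.0955]
tcp_rot: [180.0, 0.0, 108.9]
wrist_force: [0.5, -0.1, -3.2]
opening: 0.0117
grasp_force: 98.3
```

>>> {"fn": "play_rows", "kwargs": {
  "increments": [
    [[0,0.4,0.15],[0,0,0],1],
    [[0,0.4,0.15],[0,0,0],1],
    [[0,0.4,0.15],[0,0,0],1]
  ]
}}

```text
time: 10.65
ee_pos: [0.5943, -0.0059, 0.0954]
tcp_rot: [180.0, 0.0, 108.9]
wrist_force: [0.5, -0.3, -1.9]
opening: 0.012
grasp_force: 98.3
```

>>> {"fn": "play_rows", "kwargs": {
  "increments": [
    [[0,0.4,0],[0,0,0],1],
    [[0,0.4,0],[0,0,0],1],
    [[0,0.4,0],[0,0,0],1]
  ]
}}

```text
time: 10.95
ee_pos: [0.5947, -0.0058, 0.0954]
tcp_rot: [180.0, 0.0, 108.9]
wrist_force: [-0.6, -0.4, -2.1]
opening: 0.0118
grasp_force: 98.3
```

>>> {"fn": "play_rows", "kwargs": {
  "increments": [
    [[0,0.4,0],[0,0,0],1],
    [[0,0.4,0],[0,0,0],1],
    [[0,0.4,0],[0,0,0],1]
  ]
}}

```text
time: 11.25
ee_pos: [0.595, -0.0057, 0.0953]
tcp_rot: [-180.0, -0.0, 108.9]
wrist_force: [0.4, -0.5, -2.5]
opening: 0.0121
grasp_force: 98.3
```

>>> {"fn": "play_rows", "kwargs": {
  "increments": [
    [[0,0.4,0],[0,0,0],1],
    [[0,0.4,0],[0,0,0],1],
    [[0,0.4,0],[0,0,0],1]
  ]
}}

```text
time: 11.55
ee_pos: [0.5954, -0.0056, 0.0953]
tcp_rot: [180.0, 0.0, 108.9]
wrist_force: [-0.1, -0.3, -2.1]
opening: 0.0118
grasp_force: 98.3
```

>>> {"fn": "play_rows", "kwargs": {
  "increments": [
    [[0,0.4,0],[0,0,0],1],
    [[0,0.4,0],[0,0,0],1],
    [[0,0.4,0],[0,0,0],1]
  ]
}}

```text
time: 11.85
ee_pos: [0.5956, -0.0055, 0.0953]
tcp_rot: [-180.0, -0.0, 108.9]
wrist_force: [-2.0, -0.3, -0.9]
opening: 0.0121
grasp_force: 98.4
```

>>> {"fn": "play_rows", "kwargs": {
  "increments": [
    [[0,0.4,0],[0,0,0],1],
    [[0,0.4,0],[0,0,0],1],
    [[0,0.4,0],[0,0,0],1]
  ]
}}

```text
time: 12.15
ee_pos: [0.5957, -0.0054, 0.0953]
tcp_rot: [-179.9, -0.0, 108.9]
wrist_force: [-5.6, -0.8, -0.4]
opening: 0.0122
grasp_force: 98.7
```

>>> {"fn": "play_rows", "kwargs": {
  "increments": [
    [[0,0.3,-0.1],[0,0,0],1],
    [[0,0.3,-0.1],[0,0,0],1],
    [[0,0.3,-0.1],[0,0,0],1]
  ]
}}

```text
time: 12.45
ee_pos: [0.5957, -0.0054, 0.0953]
tcp_rot: [-179.9, -0.0, 108.9]
wrist_force: [-5.9, -2.6, 1.3]
opening: 0.0118
grasp_force: 98.7
```

>>> {"fn": "play_rows", "kwargs": {
  "increments": [
    [[0,0,0],[0,0,0],1],
    [[0,0,0],[0,0,0],1]
  ]
}}

```text
time: 12.65
ee_pos: [0.5957, -0.0054, 0.0953]
tcp_rot: [-179.9, -0.0, 108.9]
wrist_force: [-6.7, -1.4, 0.2]
opening: 0.0118
grasp_force: 98.7
```

>>> {"fn": "play_rows", "kwargs": {
  "increments": [
    [[0,0.3,-0.2],[0,0,0],1],
    [[0,0.5,-0.2],[0,0,0],1],
    [[0,0.5,-0.2],[0,0,0],1],
    [[0,0.5,-0.2],[0,0,0],1]
  ]
}}

```text
time: 13.05
ee_pos: [0.5958, -0.0054, 0.0954]
tcp_rot: [-179.8, -0.0, 108.9]
wrist_force: [-8.3, -1.9, -0.4]
opening: 0.0119
grasp_force: 98.7
```

>>> {"fn": "play_rows", "kwargs": {
  "increments": [
    [[0,0.3,-0.1],[0,0,0],1],
    [[0,0.5,-0.1],[0,0,0],1],
    [[0,0.5,-0.1],[0,0,0],1],
    [[0,0.5,-0.1],[0,0,0],1]
  ]
}}

```text
time: 13.45
ee_pos: [0.5958, -0.0054, 0.0954]
tcp_rot: [-179.8, -0.0, 108.9]
wrist_force: [-9.9, -3.4, 1.3]
opening: 0.012
grasp_force: 98.9
```

>>> {"fn": "play_rows", "kwargs": {
  "increments": [
    [[0,0,0],[0,0,0],1],
    [[0,0,0],[0,0,0],1]
  ]
}}

```text
time: 13.65
ee_pos: [0.5959, -0.0054, 0.0954]
tcp_rot: [-179.8, -0.0, 108.9]
wrist_force: [-9.2, -3.7, 1.8]
opening: 0.012
grasp_force: 98.9
```

>>> {"fn": "play_rows", "kwargs": {
  "increments": [
    [[0,0.2,-0.3],[0,0,0],1],
    [[0,0.4,-0.3],[0,0,0],1],
    [[0,0.4,-0.3],[0,0,0],1],
    [[0,0.4,-0.3],[0,0,0],1]
  ]
}}

```text
time: 14.05
ee_pos: [0.5959, -0.0053, 0.0955]
tcp_rot: [-179.7, -0.0, 108.9]
wrist_force: [-10.1, -4.4, 1.0]
opening: 0.0119
grasp_force: 98.8
```

>>> {"fn": "play_rows", "kwargs": {
  "increments": [
    [[0,0,0],[0,0,0],1],
    [[0,0,0],[0,0,0],1]
  ]
}}

```text
time: 14.25
ee_pos: [0.5959, -0.0054, 0.0954]
tcp_rot: [-179.7, -0.0, 108.9]
wrist_force: [-10.3, -3.7, 1.0]
opening: 0.0122
grasp_force: 98.8
```

>>> {"fn": "play_rows", "kwargs": {
  "increments": [
    [[0,0,-0.2],[-0.15,0,0],1],
    [[0,0,-0.2],[-0.25,0,0],1],
    [[0,0,-0.2],[-0.25,0,0],1],
    [[0,0,-0.2],[-0.25,0,0],1],
    [[0,0,-0.2],[-0.25,0,0],1]
  ]
}}

```text
time: 14.75
ee_pos: [0.5958, -0.0054, 0.0954]
tcp_rot: [-180.0, -0.0, 108.9]
wrist_force: [-10.6, -3.9, -1.1]
opening: 0.012
grasp_force: 98.6
```

>>> {"fn": "play_rows", "kwargs": {
  "increments": [
    [[0,0.3,-0.1],[0,0,0],1],
    [[0,0.3,-0.1],[0,0,0],1],
    [[0,0.3,-0.1],[0,0,0],1],
    [[0,0.3,-0.1],[0,0,0],1]
  ]
}}

```text
time: 15.15
ee_pos: [0.5958, -0.0054, 0.0954]
tcp_rot: [-179.9, -0.0, 108.9]
wrist_force: [-11.8, -3.7, 0.1]
opening: 0.0117
grasp_force: 98.7
```

>>> {"fn": "play_rows", "kwargs": {
  "increments": [
    [[0,0,0],[0,0,0],1],
    [[0,0,0],[0,0,0],1],
    [[0,0,0],[0,0,0],1],
    [[0,0,0],[0,0,0],1],
    [[0,0,0],[0,0,0],1],
    [[0,0,0],[0,0,0],1]
  ]
}}

```text
time: 15.75
ee_pos: [0.5958, -0.0054, 0.0954]
tcp_rot: [-179.9, -0.0, 108.9]
wrist_force: [-11.9, -4.2, 0.2]
opening: 0.0118
grasp_force: 98.7
```

>>> {"fn": "play_rows", "kwargs": {
  "increments": [
    [[0,0,0],[0,0,0],1],
    [[0,0,0],[0,0,0],1],
    [[0,0,0],[0,0,0],1],
    [[0,0,0],[0,0,0],1],
    [[0,0,0],[0,0,0],1],
    [[0,0,0],[0,0,0],1]
  ]
}}

```text
time: 16.35
ee_pos: [0.5958, -0.0054, 0.0954]
tcp_rot: [-179.9, -0.0, 108.9]
wrist_force: [-11.0, -4.5, -0.5]
opening: 0.012
grasp_force: 98.7
```

>>> {"fn": "play_rows", "kwargs": {
  "increments": [
    [[0,0.2,-0.15],[0,0,0],1],
    [[0,0.2,-0.15],[0,0,0],1],
    [[0,0.2,-0.15],[0,0,0],1],
    [[0,0.2,-0.15],[0,0,0],1],
    [[0,0.2,-0.15],[0,0,0],1],
    [[0,0.2,-0.15],[0,0,0],1],
    [[0,0.2,-0.15],[0,0,0],1],
    [[0,0.2,-0.15],[0,0,0],1],
    [[0,0.2,-0.15],[0,0,0],1],
    [[0,0.2,-0.15],[0,0,0],1],
    [[0,0.2,-0.15],[0,0,0],1]
  ]
}}

```text
time: 17.45
ee_pos: [0.5959, -0.0053, 0.0954]
tcp_rot: [-179.9, -0.0, 108.9]
wrist_force: [-11.5, -3.9, -1.0]
opening: 0.012
grasp_force: 98.6
```

>>> {"fn": "play_rows", "kwargs": {
  "increments": [
    [[0,-0.8,0],[0,0,0],1],
    [[0,-1.6,0],[0,0,0],1],
    [[0,-1.6,0],[0,0,0],1],
    [[0,-1.6,0],[0,0,0],1]
  ]
}}

```text
time: 17.85
ee_pos: [0.5956, -0.0055, 0.0955]
tcp_rot: [179.9, -0.0, 108.9]
wrist_force: [-5.9, -2.9, -4.9]
opening: 0.0122
grasp_force: 97.9
```

>>> {"fn": "play_rows", "kwargs": {
  "increments": [
    [[1,0,0],[0,0,0],1],
    [[2,0,0],[0,0,0],1],
    [[4,0,0],[0,0,0],1],
    [[6,0,0],[0,0,0],1],
    [[8,0,0],[0,0,0],1],
    [[8,0,0],[0,0,0],1]
  ]
}}

```text
time: 18.45
ee_pos: [0.5932, 0.0017, 0.096]
tcp_rot: [179.9, 0.1, 108.9]
wrist_force: [-5.7, -5.4, -3.5]
opening: 0.012
grasp_force: 98.3
```

>>> {"fn": "play_rows", "kwargs": {
  "increments": [
    [[0,-0.3,0.3],[0.15,0,0],1],
    [[0,-0.3,0.5],[0.15,0,0],1],
    [[1,-0.3,0.5],[0.15,0,0],1],
    [[3,-0.3,0.5],[0.15,0,0],1],
    [[5,-0.3,0.5],[0.15,0,0],1],
    [[7,-0.3,0.5],[0.15,0,0],1],
    [[7,-0.3,0.5],[0.15,0,0],1]
  ]
}}

```text
time: 19.15
ee_pos: [0.5909, 0.0084, 0.0956]
tcp_rot: [-180.0, 0.1, 108.9]
wrist_force: [-5.5, -3.1, -1.6]
opening: 0.0119
grasp_force: 98.7
```

>>> {"fn": "play_rows", "kwargs": {
  "increments": [
    [[1,-0.4,0],[0,0,0],1],
    [[3,-0.4,0],[0,0,0],1],
    [[5,-0.4,0.1],[0,0,0],1],
    [[7,-0.4,0.1],[0,0,0],1],
    [[8,-0.4,0.1],[0,0,0],1],
    [[8,-0.4,0.1],[0,0,0],1]
  ]
}}

```text
time: 19.75
ee_pos: [0.5882, 0.016, 0.0957]
tcp_rot: [180.0, 0.0, 108.9]
wrist_force: [-4.7, -4.6, -1.5]
opening: 0.0119
grasp_force: 98.5
```

>>> {"fn": "play_rows", "kwargs": {
  "increments": [
    [[1,-0.2,0.1],[0,0,0],1],
    [[1.5,-0.2,0.1],[0,0,0],1],
    [[1.5,-0.2,0.1],[0,0,0],1],
    [[1.5,-0.2,0.1],[0,0,0],1]
  ]
}}

```text
time: 20.15
ee_pos: [0.5877, 0.0175, 0.0957]
tcp_rot: [179.9, 0.0, 108.9]
wrist_force: [-3.9, -4.7, -2.1]
opening: 0.0118
grasp_force: 98.5
```

>>> {"fn": "play_rows", "kwargs": {
  "increments": [
    [[0.5,0,0],[0,0,0],1],
    [[0.5,0,0],[0,0,0],1],
    [[0.5,0,0],[0,0,0],1]
  ]
}}

```text
time: 20.45
ee_pos: [0.5876, 0.0179, 0.0956]
tcp_rot: [179.9, 0.0, 108.9]
wrist_force: [-4.4, -2.9, -2.9]
opening: 0.0119
grasp_force: 98.5
```

>>> {"fn": "play_rows", "kwargs": {
  "increments": [
    [[0.5,0,0],[0,0,0],1],
    [[0.5,0,0],[0,0,0],1],
    [[0.5,0,0],[0,0,0],1]
  ]
}}

```text
time: 20.75
ee_pos: [0.5874, 0.0184, 0.0956]
tcp_rot: [179.9, 0.0, 108.9]
wrist_force: [-4.6, -4.4, -2.0]
opening: 0.0116
grasp_force: 98.5
```

>>> {"fn": "play_rows", "kwargs": {
  "increments": [
    [[0,-0.4,0.2],[0,0,0],1],
    [[0.5,-0.4,0.2],[0,0,0],1],
    [[0.5,-0.4,0.2],[0,0,0],1],
    [[0.5,-0.4,0.2],[0,0,0],1]
  ]
}}

```text
time: 21.15
ee_pos: [0.5872, 0.0188, 0.0956]
tcp_rot: [179.9, 0.0, 108.9]
wrist_force: [-1.3, -4.9, -3.1]
opening: 0.0119
grasp_force: 98.5
```

>>> {"fn": "play_rows", "kwargs": {
  "increments": [
    [[0.5,0,0],[0,0,0],1],
    [[0.5,0,0],[0,0,0],1],
    [[0.5,0,0],[0,0,0],1]
  ]
}}

```text
time: 21.45
ee_pos: [0.5872, 0.0189, 0.0957]
tcp_rot: [179.9, 0.1, 108.9]
wrist_force: [-2.3, -6.2, -2.4]
opening: 0.0119
grasp_force: 98.5
```

>>> {"fn": "play_rows", "kwargs": {
  "increments": [
    [[0.5,0,0],[0,0,0],1],
    [[0.5,0,0],[0,0,0],1],
    [[0.5,0,0],[0,0,0],1]
  ]
}}

```text
time: 21.75
ee_pos: [0.5871, 0.019, 0.0957]
tcp_rot: [179.9, 0.1, 108.9]
wrist_force: [-0.7, -8.5, -1.9]
opening: 0.012
grasp_force: 98.4
```

>>> {"fn": "play_rows", "kwargs": {
  "increments": [
    [[0.3,0,0.1],[0,0.1,0],1],
    [[0.5,0,0.1],[0,0.1,0],1],
    [[0.5,0,0.1],[0,0.1,0],1],
    [[0.5,0,0.1],[0,0.1,0],1]
  ]
}}

```text
time: 22.15
ee_pos: [0.5871, 0.019, 0.0957]
tcp_rot: [179.9, 0.1, 108.8]
wrist_force: [-0.3, -10.5, -2.1]
opening: 0.012
grasp_force: 98.4
```

>>> {"fn": "play_rows", "kwargs": {
  "increments": [
    [[0.3,0,0.1],[0,0.1,0],1],
    [[0.4,0,0.1],[0,0.1,0],1],
    [[0.4,0,0.1],[0,0.1,0],1],
    [[0.4,0,0.1],[0,0.1,0],1]
  ]
}}

```text
time: 22.55
ee_pos: [0.5871, 0.0191, 0.0957]
tcp_rot: [179.9, 0.0, 108.8]
wrist_force: [-0.6, -12.6, -2.3]
opening: 0.0121
grasp_force: 98.5
```

>>> {"fn": "play_rows", "kwargs": {
  "increments": [
    [[0.3,0,0],[0,0,0],1],
    [[0.3,0,0],[0,0,0],1],
    [[0.3,0,0],[0,0,0],1],
    [[0.3,0,0],[0,0,0],1],
    [[0.3,0,0],[0,0,0],1]
  ]
}}

```text
time: 23.05
ee_pos: [0.5871, 0.0191, 0.0958]
tcp_rot: [179.9, 0.1, 108.8]
wrist_force: [0.2, -14.3, -2.1]
opening: 0.0118
grasp_force: 98.5
```

>>> {"fn": "play_rows", "kwargs": {
  "increments": [
    [[0,0,0],[0,0,0],1],
    [[0,0,0],[0,0,0],1],
    [[0,0,0],[0,0,0],1],
    [[0,0,0],[0,0,0],1],
    [[0,0,0],[0,0,0],1]
  ]
}}

```text
time: 23.55
ee_pos: [0.5871, 0.0191, 0.0958]
tcp_rot: [179.9, 0.1, 108.8]
wrist_force: [-0.3, -13.5, -1.7]
opening: 0.012
grasp_force: 98.5
```

>>> {"fn": "play_rows", "kwargs": {
  "increments": [
    [[0,0,0],[0,0,0],1],
    [[0,0,0],[0,0,0],1],
    [[0,0,0],[0,0,0],1],
    [[0,0,0],[0,0,0],1],
    [[0,0,0],[0,0,0],1]
  ]
}}

```text
time: 24.05
ee_pos: [0.5871, 0.0191, 0.0958]
tcp_rot: [179.9, 0.1, 108.8]
wrist_force: [-0.6, -13.6, -1.4]
opening: 0.0119
grasp_force: 98.5
```

>>> {"fn": "play_rows", "kwargs": {
  "increments": [
    [[-0.7,0,0.1],[0.05,-0.1,0],1],
    [[-1.5,0,0.3],[0.1,-0.2,0],1],
    [[-1.5,0,0.3],[0.1,-0.2,0],1],
    [[-1.5,0,0.3],[0.1,-0.2,0],1],
    [[-1.5,0,0.3],[0.1,-0.2,0],1]
  ]
}}

```text
time: 24.55
ee_pos: [0.5873, 0.0189, 0.0956]
tcp_rot: [180.0, 0.1, 108.9]
wrist_force: [-1.4, -6.8, 0.2]
opening: 0.0121
grasp_force: 99.0
```

>>> {"fn": "play_rows", "kwargs": {
  "increments": [
    [[-0.5,-0.2,0],[0,0,0],1],
    [[-0.8,-0.2,0],[0,0,0],1],
    [[-0.8,-0.2,0],[0,0,0],1],
    [[-0.8,-0.2,0],[0,0,0],1]
  ]
}}

```text
time: 24.95
ee_pos: [0.5873, 0.0188, 0.0955]
tcp_rot: [180.0, 0.0, 108.9]
wrist_force: [-1.6, -4.9, 1.2]
opening: 0.0117
grasp_force: 99.0
```

>>> {"fn": "play_rows", "kwargs": {
  "increments": [
    [[0,0,0],[0,0,0],1],
    [[0,0,0],[0,0,0],1],
    [[0,0,0],[0,0,0],1]
  ],
  "grip_force": 20
}}

```text
time: 25.25
ee_pos: [0.5872, 0.0188, 0.0954]
tcp_rot: [180.0, 0.0, 108.9]
wrist_force: [-1.2, -3.6, 0.7]
opening: 0.0118
grasp_force: 99.0
```

>>> {"fn": "play_rows", "kwargs": {
  "increments": [
    [[0,0,0],[0,0,0],0.8],
    [[0,0,0],[0,0,0],0.75],
    [[0,0,0],[0,0,0],0.65],
    [[0,0,0],[0,0,0],0.6],
    [[0,0,0],[0,0,0],0.6]
  ]
}}

```text
time: 25.75
ee_pos: [0.587, 0.0191, 0.0951]
tcp_rot: [180.0, -0.0, 108.9]
wrist_force: [0.0, 0.7, 0.2]
opening: 0.034
grasp_force: 0.0
```

>>> {"fn": "play_rows", "kwargs": {
  "increments": [
    [[0,0,-5],[0,0,0],0.6],
    [[0,0,-15],[0,0,0],0.6],
    [[0,0,-35],[0,0,0],0.6],
    [[0,0,-70],[0,0,0],0.6],
    [[0,0,-110],[0,0,0],0.6],
    [[0,0,-140],[0,0,0],0.6],
    [[0,0,-140],[0,0,0],0.6],
    [[0,0,-140],[0,0,0],0.6]
  ]
}}

```text
time: 26.55
ee_pos: [0.5873, 0.0189, 0.2363]
tcp_rot: [179.9, 0.0, 108.9]
wrist_force: [-0.2, -0.8, -0.4]
opening: 0.034
grasp_force: 0.0
```

```bash
cat > c.py <<'E'
import sys; sys.argv=["","w4"]
exec(open("look.py").read())
th=np.radians(18.9); W=np.array([[np.cos(th),-np.sin(th)],[np.sin(th),np.cos(th)]]); Q=(P[...,:2]-[.5855,.0188])@W*1000
near=(np.hypot(Q[...,0],Q[...,1])<60)
m=near&(Z>.094)&(Z<.103); print("rib",m.sum(),rect(P[m]),np.median(Z[m]),np.round(np.percentile(Q[m],[1,99],axis=0),1).tolist())
m=near&(Z>.066)&(Z<.075); print("shoulder",m.sum(),rect(P[m]),np.median(Z[m]),np.round(np.percentile(Q[m],[1,99],axis=0),1).tolist())
m=near&(Z>.052)&(Z<.062)&(Q[...,0]<16)&(Q[...,1]>20)&(Q[...,1]<42);print("stop",np.round(np.percentile(Q[m],[1,99],axis=0),1).tolist())
m=near&(Z>.052)&(Z<.062)&(Q[...,0]>14)&(Q[...,0]<32)&(Q[...,1]<-30);print("fence",np.round(np.percentile(Q[m],[1,99],axis=0),1).tolist())
cv2.imwrite("pics/w4c.png",cv2.resize(p[100:340,180:500,::-1],None,fx=2,fy=2))
E
python3 c.py
```

```text
{'time': 26.55, 'ee_pos': [0.5873, 0.0189, 0.2363], 'tcp_rot': [179.8835, 0.0329, 108.9036], 'wrist_force': [-0.2287, -0.8399, -0.3973], 'opening': 0.034, 'q': [1.8428, 9.8421, 13.8961, 93.933, 0.0028, 72.9392]}
rib 1043 (array([585.9,  18.9]), array([40.3, 13.9]), -70.8) 0.09837689291059654 [[-6.5, -19.8], [7.3, 19.6]]
shoulder 1822 (array([586.1,  18.6]), array([52.5, 36.1]), -70.9) 0.07042028874980491 [[-17.4, -25.8], [18.3, 25.7]]
stop [[-18.8, 25.6], [15.3, 38.0]]
fence [[19.2, -55.5], [29.1, -30.3]]
```

View pics/w4c.png

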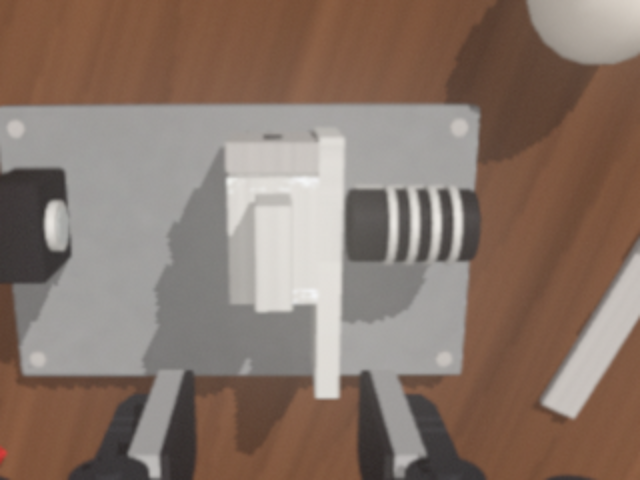

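The cell stands upright in the corner: its body at (275,240) touches the stop at (270,158) and the fence at (330,250). It measures stage x -17.4..18.3 and y -25.8..25.7, with its shoulder at z = 70, all as the seat requires. Nothing else has moved, so I'm handing in.

```bash
python3 -c "
from workcell import workorder; print(workorder.job_done())"
```

```text
the job is handed in; nothing more can be done
None
```

The job is handed in: the cell was pressed to the fence (about 12 N at the wrist, held over 2 s because I topped the push up), then slid and pressed to the end stop (about 13 N, just over 1 s), and it now stands free in the corner, measured within about 1 mm of its seat.

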